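# Seat the stirring paddle on the wet grinder's drive

### The job

Fit the grey stirring paddle onto the upright drive spigot in the middle of the wet grinder's steel drum: slip its sleeve over the spigot, feel for the angle at which its notches find the drive ribs, and push it fully home, upright, then let go. Do not force it while it stands on the ribs, and leave the other things on the worktop where they are.

Things in the scene. Friction and masses are not known exactly. Their poses are not given: they have to be found in the camera images.
- paddle: Grey plastic stirring paddle standing upright, loose, 140 mm tall, 0.24 to 0.39 kg. Origin: centre of its sleeve's underside, z up. Two flat vanes reach out along +x and -x to 73 mm from the axis, from 24 to 71 mm up. On top a grip bar, 64 mm long along x, 18 mm thick along y, from 105 to 140 mm up.
- paddle_grip (a point): Point on the paddle's axis in the grip bar, 126 mm above the underside; axes as the paddle's. Pinch the bar here from above, fingers closing along y.
- paddle_mouth (a point): Centre of the open lower end of the paddle's sleeve (same point as the paddle's origin). The sleeve is a tube 46 mm outside with a 33 mm bore, 90 mm deep, closed at 105 mm. Its lower rim has four notches, 11.5 mm wide and 14 mm high, at +x, +y, -x and -y.
- grinder: Table-top wet grinder, fixed: round white housing 250 mm across, 66 mm high, with an open steel drum on it (220 mm across, rim 118 mm above the worktop, inside radius 95 mm at its floor). Origin: centre of its underside; a switch box sticks out to 150 mm on its -x side. The drive spigot stands in the drum's centre.
- spigot_tip (a point): Top of the vertical steel spigot, 146 mm above the worktop. The spigot is 30 mm in diameter and 70 mm tall above its seat; its top 12 mm taper to 14 mm. Two sprung shoes in its flanks, 42 mm above the seat, rub in the sleeve with about 3 to 10 N of drag, so the paddle does not fall home by itself.
- drive_seat (a point): Centre of the flat seat at the spigot's foot, 76 mm above the worktop, z up. Home: paddle's underside on it. Two ribs here, one each side, 8 mm wide, 12 mm high, reaching 24 mm from the axis, must enter notches. Their direction is random and not reported: turn the paddle up to a quarter turn; play 0.08 rad either way. Geared shaft: turns only above about 0.35 N m.
- masher: Wooden masher standing on its 72 mm head, 178 mm tall, loose; origin at the centre of its underside.
- tin: Plain aluminium tin, 72 mm across, 110 mm tall, loose; origin at the centre of its underside.
- jar: Tall glass pickle jar with a wire-clipped flip-top lid, 100 mm across, 190 mm tall, loose; origin at the centre of its underside.
- strainer: Round steel strainer, 140 mm across and 57 mm high, with a straight handle to 195 mm from its centre along +y, loose; origin at the centre of its underside.
- bowl: Maroon ceramic bowl, 136 mm across, 60 mm high, loose; origin at the centre of its underside.
- spoon: Steel spoon 190 mm long lying flat, loose; its origin lies under its middle.
Mind the look-alikes: they are no part of the job. What is shaped like the paddle but orange is not meant.

How it is judged (in metres and radians):
At the end, for the whole second after the job is handed in: The paddle is on the spigot with its underside within 4 mm of the seat's height and within 4 mm of the spigot's axis, upright within 0.06 rad, at rest and released (z of paddle in the frame of drive_seat between -0.004 and 0.004 m and horizontal distance between paddle and drive_seat below 0.004 m and angle between paddle's own z axis and vertical below 0.06 rad and linear speed of paddle below 0.02 m/s and contact force between paddle and the fingers below 0.1 N); the robot touches nothing.
It fails at once if the paddle is forced against the grinder with more than 80 N (contact force between paddle and grinder above 80 N).
It fails at once if one of the other loose things on the worktop is moved more than 40 mm (distance of any of masher, tin, jar, strainer, bowl, spoon from where it was at the start of the episode above 0.04 m).
It also fails if it takes over 64 s, if anything falls off the work surface, if the arm or the gripper's body presses on something with over 40 N, if the wrist force passes 120 N, or if a joint passes its speed limit or range.

### The arm

A 6-joint arm with a two-finger parallel gripper is mounted at the origin on the work surface. World frame = base frame: x ahead of the robot, y to its left, z up, the work surface at z = 0. Lengths are in mm, angles in rad, forces in N, time in s.
With the tool pointing down it reaches from about 350 to 925 mm from the base axis. Payload 6.4 kg.
Tool frame: the origin (TCP) lies between the finger pads; the fingertips stand 19 mm ahead of it and the grasp point (between the pads) is the TCP; z points along the fingers, y is the line along which they close (so a half turn about z gives the same grasp; the last joint's range is limited). The gripper opens to 94 mm and grips with 3 to 60 N. Pads are 16 mm wide; open, the fingers measure 119 mm over their backs; the gripper's body (75 mm by 177 mm) begins 78 mm behind the grasp point.
Start: joints at [-1.437, 0.245, 1.558, -0, 1.339, -0.174], TCP at [196.931, -619.461, 224.455] pointing down, gripper open.
Joint ranges: [-3.13, 3.13], [-1.02, 2.26], [0.13, 2.54], [-0.95, 4.09], [0.21, 2.88], [-2.74, 2.74]. Speed limits (rad/s): [2.57, 2.57, 3.14, 3.14, 3.14, 3.14].

### API

Orientations are given as a 3x3 rotation matrix whose columns are the frame's x, y, z axes.
In Python, from plant import env gives the robot as it stands.
- The arm moves only by the tool step_arm, never from a script. Its argument "motion" is a list that holds one entry, the list of rows, each a list of 7 numbers: the shift along the tool's x, y, z in mm, then the turn, a rotation vector about the tool's x, y, z in rad, then the finger opening in mm, from 0 to 94. A call has 1 to 10 rows; each row is the pose to reach, as a shift and turn from the pose commanded when the call began, along the tool's axes at that moment; what a row does not reach only later rows make up. A row lasts 1/10 s, in which the tool goes at most 50 mm and 8.59 degrees, less where a joint would pass 70% of its speed; a pose out of reach is approached as far as the arm can. A call with a gripper value outside its range is refused whole. The fingers move at their own pace and stop on an object; "grip_force" is the grip in N (left out, the last holds). Time passes only in rows, so rows that repeat a pose let the fingers close. It gives the time, the measured TCP pose, the force, the opening and the grip force at its end, in the units of the state.
- env.observe(): the state, without advancing time (a new reading comes with each control period).
- env.get_image(name): name is "scene" or "top" or "wrist"; returns a dict with "color" (420x560x3 uint8, red, green, blue), "fx", "fy", "cx", "cy" (pixels), "R" (3x3) and "t" (3): a world point X has camera coordinates R X + t; the wrist camera has in their place "hand_eye" (4x4, takes a point from camera to tool coordinates, whose origin is the TCP and whose axes are the flange's). Camera axes: x right, y down, z forward; pixel columns grow to the right and rows downward; lengths in mm; the calibration is good to about 2 mm. A picture is of the moment at which its call begins: read the wrist's pose just before it. There is no depth.
- env.hand_in(): hands the job in; it is judged then, once.
The state is a dict: "clock": time; "joint_positions": joint angles; "joint_velocities": joint speeds; "tau": joint torques, N m; "position": TCP position; "eef_rot": TCP orientation; "force": force on the tool from outside, world axes, zero at the start; "moment": the same for the moment, N m; "finger_gap": opening from 0.0 (shut) to 1.0 (fully open); "grasp_force": force on a finger pad.
Only numpy, scipy, OpenCV 4.12 (cv2) and the standard library are available. Lean on these libraries where they do the work, as an engineer would, in place of code of your own. Each camera call takes 0.05 s, during which the arm holds its last target. There are 200 camera calls.

## Working session

There is one attempt and no reset: what is moved stays moved. The work goes in short steps, Python scripts to look and compute and a tool call to move; the robot and the scene stay as the last step left them, time stands still between calls to the robot, and variables do not carry over. Pictures are saved under pics/ and viewed, at most 10 in all, crops included, and the job is handed in when it is done.

Besides the shell and the picture viewer there is one more tool, called after "Emit:" by a JSON object that holds its "op" and its "data", one argument or row to a line. step_arm: Moves the arm, as the interface text tells. Its arguments: {"type":"object","properties":{"motion":{"type":"array"},"grip_force":{"type":"number"}},"required":["motion"]}

```bash
mkdir -p pics; ls; python3 - <<'E'
from plant import env
import cv2,numpy as np
s=env.observe();print({k:np.round(v,3).tolist() for k,v in s.items()})
for n in("scene","top"):
    d=env.get_image(n);cv2.imwrite(f"pics/{n}0.png",d["color"][...,::-1]);print(n,d["fx"],d["fy"],d["cx"],d["cy"],np.round(d["R"],3).tolist(),np.round(d["t"],1))
E
```

```text
pics
{'clock': 0.0, 'joint_positions': [-1.437, 0.246, 1.559, -0.0, 1.339, -0.174], 'joint_velocities': [0.002, 0.001, 0.001, -0.002, -0.003, 0.001], 'tau': [0.001, -41.583, -31.46, 0.068, 0.033, -0.0], 'position': [196.846, -618.907, 223.39], 'eef_rot': [[0.953, 0.303, -0.0], [0.303, -0.953, 0.002], [0.0, -0.002, -1.0]], 'force': [0.265, 0.574, -0.086], 'moment': [0.015, 0.055, 0.028], 'grasp_force': 0.0, 'finger_gap': 1.001}
scene 461.9856098598352 461.9856098598352 276.1242592339997 211.94201790584128 [[0.87, 0.492, -0.02], [0.259, -0.492, -0.832], [-0.419, 0.718, -0.555]] [-460.7  -21.7 1613.6]
top 526.6455582794057 526.6455582794057 280.8854380800669 212.94388608932533 [[0.004, -1.0, 0.001], [-0.979, -0.004, -0.206], [0.206, 0.0, -0.979]] [   3.9  557.2 1564.2]
```

View pics/scene0.png

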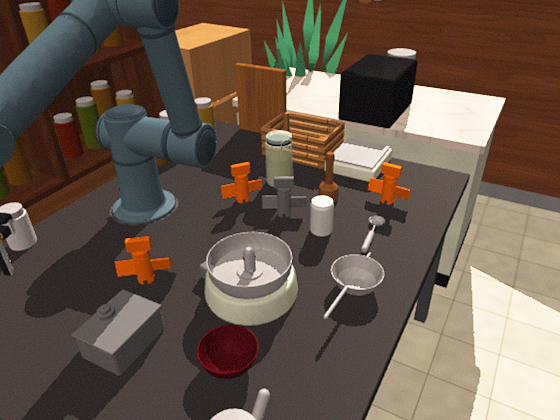

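View pics/top0.png

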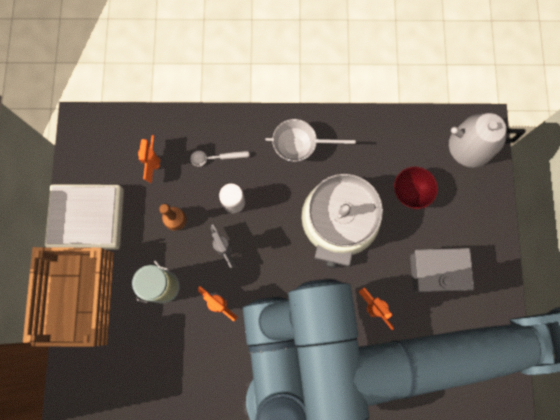

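Scene view: the grey paddle stands at (284,197), with orange look-alikes at (241,182), (390,185) and (143,260). The grinder spigot is at (249,258).
Top view: the grey paddle is at (220,243), with orange ones at (150,158), (216,303) and (378,308). The spigot is near (346,210). The other grey items (box, kettle) are not paddle-shaped, so I choose the grey one at top (220,243) and check it in a close crop.

```bash
python3 - <<'E'
import cv2,numpy as np
t=cv2.imread("pics/top0.png");s=cv2.imread("pics/scene0.png")
c=lambda im,x,y,w,h:cv2.resize(im[y:y+h,x:x+w],(400,300),interpolation=cv2.INTER_CUBIC)
cv2.imwrite("pics/crops.png",np.vstack([np.hstack([c(t,180,208,80,60),c(s,244,160,80,60)]),np.hstack([c(t,290,165,120,90),c(s,190,220,120,90)])]))
E
```

```text
(no output)
```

View pics/crops.png

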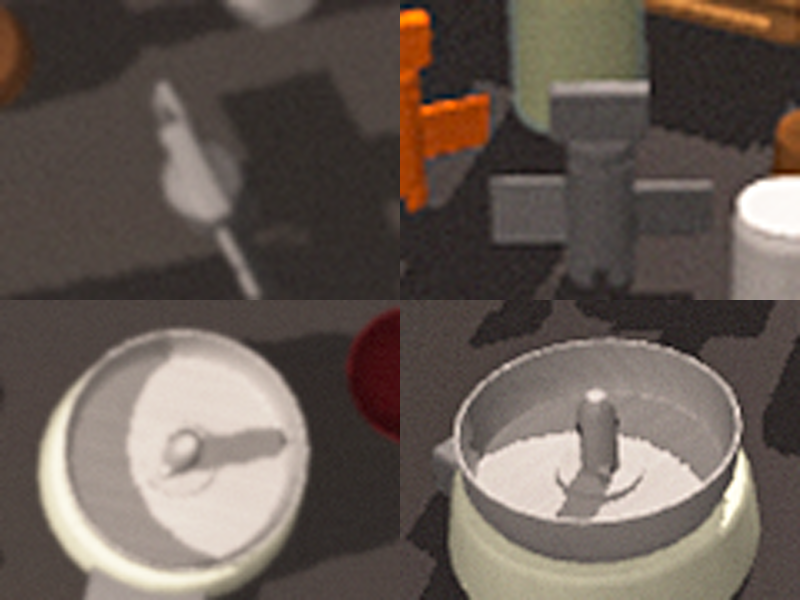

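The crops show the grey paddle (bar, two vanes, notched sleeve). Its bar top runs from (212,225) to (225,251) in the top view and is centred at (284,177.5) in the scene view. The spigot tip is at top (345.8,208) and scene (249,248.5).

```bash
cat > h.py <<'E'
from plant import env
import cv2,numpy as np
def cam(n):
    if n=="wrist":
        s=env.observe();d=env.get_image(n)
        T=np.eye(4);T[:3,:3]=s["eef_rot"];T[:3,3]=s["position"];T=T@d["hand_eye"];R=T[:3,:3].T;t=-R@T[:3,3]
    else: d=env.get_image(n);R,t=np.array(d["R"]),np.array(d["t"])
    K=np.array([[d["fx"],0,d["cx"]],[0,d["fy"],d["cy"]],[0,0,1]])
    return d["color"][...,::-1].copy(),K,R,t
def ray(c,p):
    _,K,R,t=c;return -R.T@t,R.T@np.linalg.solve(K,[*p,1])
def plane(c,p,z):
    o,v=ray(c,p);return o+v*(z-o[2])/v[2]
def tri(a,p,b,q):
    P=lambda c:c[1]@np.c_[c[2],c[3]]
    X=cv2.triangulatePoints(P(a),P(b),np.array(p,float).reshape(2,1),np.array(q,float).reshape(2,1));return (X[:3]/X[3]).ravel()
def proj(c,X):
    p=c[1]@(c[2]@np.array(X)+c[3]);return p[:2]/p[2]
E
python3 - <<'E'
from h import *
a,b=cam("top"),cam("scene");np.set_printoptions(precision=1,suppress=True)
print("grip",tri(a,(218.5,238),b,(284.2,177.5)),plane(a,(212,225),140),plane(a,(225,251),140),plane(b,(284.2,177.5),140))
print("spig",tri(a,(345.8,208),b,(249.1,248.5)),plane(a,(345.8,208),146),plane(b,(249.1,248.5),146))
for n,p,h in(("masher",(166,210),178),("tin",(232,192),110),("jar",(150,278),190),("orange",(210,296),140)):print(n,plane(a,p,h))
E
```

```text
grip [462.4 184.4 141.9] [503.3 206.4 140. ] [427.4 166.6 140. ] [458.3 183.9 140. ]
spig [ 555.8 -182.6  143. ] [ 554.3 -182.9  146. ] [ 559.  -184.7  146. ]
masher [539.1 333.8 178. ]
tin [609.9 153.4 110. ]
jar [344.9 365.7 190. ]
orange [299.2 205.7 140. ]
```

```bash
cat >> h.py <<'E'
def go(p,yaw):
    "shift and turn in tool axes to reach p, pointing down, tool x at yaw"
    from scipy.spatial.transform import Rotation as Ro
    s=env.observe();R=np.array(s["eef_rot"]);c,n=np.cos(yaw),np.sin(yaw)
    G=np.array([[c,n,0],[n,-c,0],[0,0,-1]])
    print("pos",np.round(s["position"],1),"move",np.round(R.T@(np.array(p)-s["position"]),1),np.round(Ro.from_matrix(R.T@G).as_rotvec(),3),"yaw",np.arctan2(R[1,0],R[0,0]).round(3),"t",s["clock"])
E
python3 - <<'E'
from h import *
print(np.round(env.get_image("wrist")["hand_eye"],3));go((480,-205,330),0.3)
go((464,185,330),0.3)
E
```

```text
[[-1.00000e-03 -9.63000e-01 -2.69000e-01  7.84430e+01]
 [ 1.00000e+00 -1.00000e-03  0.00000e+00 -1.00000e-01]
 [-1.00000e-03 -2.69000e-01  9.63000e-01 -1.60195e+02]
 [ 0.00000e+00  0.00000e+00  0.00000e+00  1.00000e+00]]
pos [ 196.9 -619.2  223.9] move [ 395.3 -309.1 -105.7] [-0.001 -0.     0.008] yaw 0.308 t 0.25
pos [ 196.9 -619.2  223.9] move [ 498.2 -685.6 -105.4] [-0.001 -0.     0.008] yaw 0.308 t 0.25
```

Emit:
{"op": "step_arm", "data": {
  "motion": [
    [[40,-31,-30,0,0,0,94],[80,-62,-60,0,0,0,94],[120,-93,-85,0,0,0,94],[160,-124,-85,0,0,0,94],[200,-155,-85,0,0,0,94],[240,-186,-85,0,0,0,94],[280,-217,-85,0,0,0,94],[330,-250,-85,0,0,0,94],[370,-285,-85,0,0,0,94],[410,-310,-85,0,0,0,94]]
  ]
}}

```text
clock: 1.25
position: [473.6, -225.1, 309.6]
eef_rot: [[0.953, 0.303, 0.0], [0.303, -0.953, -0.0], [0.0, 0.0, -1.0]]
force: [0.7, -0.8, 0.3]
finger_gap: 0.997
grasp_force: 0.0
```

```bash
python3 - <<'E'
from h import *
go((464,185,330),0.45)
c=cam("wrist");np.save("w1.npy",np.array([0]));import pickle;pickle.dump(c,open("w1.pkl","wb"))
p=proj(c,(556,-183,76));q=proj(c,(556,-183,146));print(p,q,c[1][0,0])
x,y=(p+[0,0]).astype(int);im=c[0];cv2.imwrite("pics/w1.png",cv2.resize(im[max(0,y-90):y+90,max(0,x-120):x+120],(800,600),interpolation=cv2.INTER_CUBIC));print(max(0,x-120),max(0,y-90))
E
```

```text
pos [ 473.6 -225.1  309.6] move [ 115.1 -393.8  -20.5] [ 0.001 -0.    -0.142] yaw 0.308 t 1.25
[275.50657401 117.78062421] [272.96105902 115.51082511] 291.45917672532465
155 27
```

View pics/w1.png

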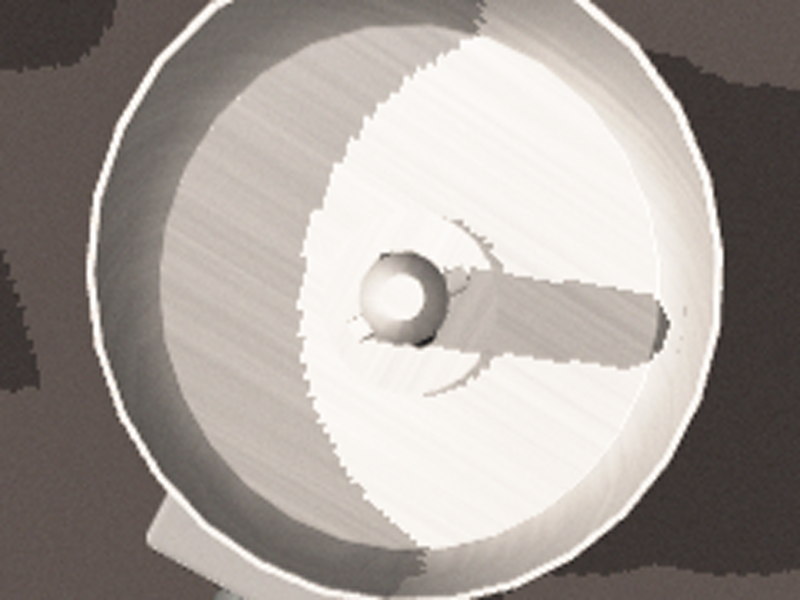

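The wrist view shows the drum. The spigot tip is at about (276.2,116.1) full-image pixels, with rib ends at right (292.4,111) and left (263,125.4).

```bash
python3 - <<'E'
from h import *
import pickle;c=pickle.load(open("w1.pkl","rb"))
np.set_printoptions(precision=1,suppress=True)
im=c[0][27:207,155:395]
m=((im.min(2)>235)*255).astype(np.uint8)
y,x=np.mgrid[:180,:240];mm=m*((np.hypot(x-121,y-89)<10))
n,l,st,ce=cv2.connectedComponentsWithStats(mm);print(st[:,4],ce)
k=l[89,121];tp=ce[k]+[155,27];print("tip",tp,plane(c,tp,146))
# spigot body dark disc outline ~ (404,298) r 43/3.33
print("disc",plane(c,(155+404/3.333,27+298/3.333),134))
r,lft=plane(c,(292.4,111),88),plane(c,(263,125.4),88);print(r,lft,(r+lft)/2,np.arctan2(*(r-lft)[1::-1]))
# drum rim: bright ring
rim=cv2.findContours(((c[0].min(2)>225)*255).astype(np.uint8),cv2.RETR_EXTERNAL,cv2.CHAIN_APPROX_NONE)[0]
q=max(rim,key=lambda k:cv2.boundingRect(k)[2]);h=cv2.convexHull(q);print(cv2.boundingRect(q))
P=np.array([plane(c,p[0],118) for p in h]);A=np.c_[2*P[:,:2],np.ones(len(P))];s=np.linalg.lstsq(A,(P[:,:2]**2).sum(1),rcond=None)[0];print("rim",s[:2],np.sqrt(s[2]+s[0]**2+s[1]**2))
E
```

```text
[43049   151] [[119.5  89.5]
 [119.3  89. ]]
tip [274.3 116. ] [ 556.  -184.5  146. ]
disc [ 556.5 -186.   134. ]
[ 569.8 -201.2   88. ] [ 542.3 -171.2   88. ] [ 556.  -186.2   88. ] -0.8281574884996886
(181, 9, 191, 199)
rim [ 556.4 -185.3] 108.98909964218419
```

Emit:
{"op": "step_arm", "data": {
  "motion": [
    [[10,-45,0,0,0,-0.04,94],[25,-90,0,0,0,-0.08,94],[35,-135,0,0,0,-0.142,94],[45,-180,0,0,0,-0.142,94],[58,-225,0,0,0,-0.142,94],[70,-270,0,0,0,-0.142,94],[80,-315,0,0,0,-0.142,94],[85,-360,0,0,0,-0.142,94],[90,-393,0,0,0,-0.142,94],[90,-393,0,0,0,-0.142,94]]
  ]
}}

```text
clock: 2.3
position: [438.5, 177.6, 309.4]
eef_rot: [[0.898, 0.44, -0.0], [0.44, -0.898, 0.001], [0.0, -0.001, -1.0]]
force: [0.7, -0.1, -0.3]
finger_gap: 0.999
grasp_force: 0.0
```

```bash
python3 - <<'E'
from h import *
import pickle
c=cam("wrist");pickle.dump(c,open("w2.pkl","wb"))
go((464,185,250),0.45);p=proj(c,(464,185,140));print(p)
x,y=p.astype(int);x0,y0=max(0,x-120),max(0,y-90);cv2.imwrite("pics/w2.png",cv2.resize(c[0][y0:y0+180,x0:x0+240],(800,600),interpolation=cv2.INTER_CUBIC));print(x0,y0)
E
```

```text
pos [439.  176.  309.4] move [26.4  2.8 59.4] [0.    0.    0.003] yaw 0.453 t 2.35
[291.53387583 175.81766493]
171 85
```

View pics/w2.png

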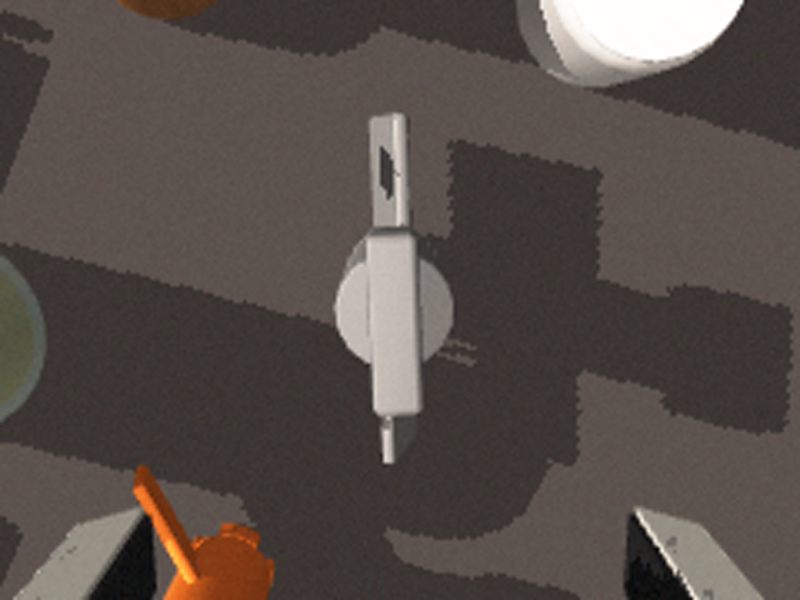

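The grey paddle's bar top face runs from (392,234) to (398,412) in the crop, and the jar and the orange paddle are clear of the fingers.

```bash
python3 - <<'E'
from h import *
import pickle;c=pickle.load(open("w2.pkl","rb"))
f=lambda u,v:plane(c,(171+u/3.333,85+v/3.333),140)
a,b=f(392.5,235),f(398,412);m=(a+b)/2;yaw=np.arctan2(*(a-b)[1::-1])
print(a.round(1),b.round(1),m.round(1),"len",np.linalg.norm(a-b),"w",np.linalg.norm(f(371,320)-f(419,320)),"yaw",yaw)
go((m[0],m[1],126),yaw)
E
```

```text
[483.1 197.9 140. ] [428.7 169.1 140. ] [455.9 183.5 140. ] len 61.54903094189269 w 16.462777174991285 yaw 0.48700253182820463
pos [439.  176.  309.4] move [ 18.5   0.6 183.4] [ 0.     0.    -0.034] yaw 0.453 t 2.35
```

Emit:
{"op": "step_arm", "data": {
  "motion": [
    [[10,0,40,0,0,-0.03,94],[18,1,80,0,0,-0.03,94],[18,1,105,0,0,-0.03,94],[18,1,110,0,0,-0.03,94],[18,1,110,0,0,-0.03,94],[18,1,110,0,0,-0.03,94]]
  ]
}}

```text
clock: 2.95
position: [457.4, 181.2, 201.3]
eef_rot: [[0.887, 0.461, 0.003], [0.461, -0.888, 0.0], [0.003, 0.001, -1.0]]
force: [0.0, -0.2, 0.0]
finger_gap: 1.003
grasp_force: 0.0
```

```bash
python3 - <<'E'
from h import *
import pickle
c=cam("wrist");pickle.dump(c,open("w3.pkl","wb"))
x,y=proj(c,(458,184,140)).astype(int)
im=c[0];cv2.imwrite("pics/w3.png",im)
g=cv2.cvtColor(im,cv2.COLOR_BGR2HSV);v,s=g[...,2],g[...,1]
print(x,y,v[y-3:y+4:3,x-40:x+40:4],sep="\n")
E
```

```text
284
227
[[ 60  59  64  59  94 200 202 178 206 204 200 200 142 137 138 136  98  97
   63  63]
 [ 64  60  65  60  62 200 201 175 203 204 199 195 144 138 136 136  59  89
   64  64]
 [ 64  66  61  64  65 201 202 187 208 201 200 194 144 131 138  78  61  64
   62  66]]
```

View pics/w3.png

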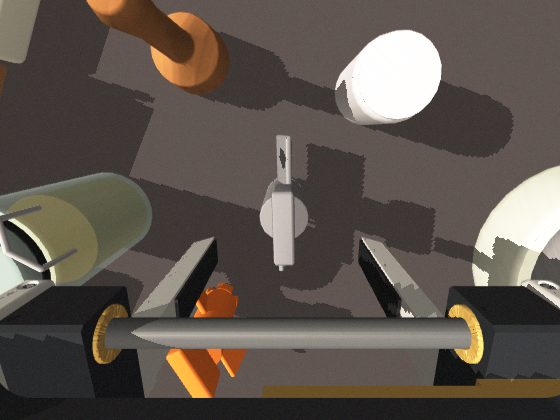

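The bar top face is centred at about (284,224.5), with ends at rows 184 and 265. The masher, jar, tin and orange paddle all clear the fingers' descent.

```bash
python3 - <<'E'
from h import *
import pickle;c=pickle.load(open("w3.pkl","rb"))
v=cv2.cvtColor(c[0],cv2.COLOR_BGR2GRAY)
print(v[176:200:2,283],v[256:280:2,284],v[200,262:306:2],v[250,262:306:2],sep="\n")
m=((v>185)*255).astype(np.uint8);m[:183]=0;m[270:]=0;m[:,:260]=0;m[:,310:]=0
m=cv2.morphologyEx(m,cv2.MORPH_OPEN,np.ones((5,5)))
n,l,st,ce=cv2.connectedComponentsWithStats(m);print(st,ce)
a,b=plane(c,(283.5,184),140),plane(c,(284,265),140);mid=(a+b)/2;yaw=np.arctan2(*(a-b)[1::-1])
print(a,b,mid,np.linalg.norm(a-b),yaw);go((*mid[:2],126),yaw)
E
```

```text
[169 167 166 163  98  89  86  93 154 181 197 196]
[190 191 190 192 163  70  67  58  56  59  55  56]
[ 89 138 151 208 195 202 201 201 198 198 194 194 193 193 193 126 112 132
 131 102  56  54]
[ 61  59  59  60  57  60 208 196 194 195 194 190 189 188 188 147  79  56
  59  56  59  56]
[[     0      0    560    420 233725]
 [   260    195     31     69   1475]] [[279.50952187 209.4033287 ]
 [277.99118644 224.81830508]]
[488.96115113 200.94574856 140.        ] [428.34822688 169.3571697  140.        ] [458.65468901 185.15145913 140.        ] 68.35031017237152 0.4804260825037328
pos [457.5 181.4 201.6] move [ 2.5 -2.9 75.6] [ 0.001 -0.003 -0.001] yaw 0.479 t 3.0
```

Emit:
{"op": "step_arm", "data": {
  "motion": [
    [[1,-3,30,0,0,0,94],[1,-3,60,0,0,0,94],[1,-3,75,0,0,0,80],[1,-3,75,0,0,0,50],[1,-3,75,0,0,0,30],[1,-3,75,0,0,0,10],[1,-3,75,0,0,0,5],[1,-3,75,0,0,0,5],[1,-3,75,0,0,0,5],[1,-3,75,0,0,0,5]]
  ],
  "grip_force": 40
}}

```text
clock: 4.0
position: [455.8, 184.8, 124.6]
eef_rot: [[0.887, 0.462, 0.0], [0.462, -0.887, 0.0], [0.0, 0.0, -1.0]]
force: [-0.1, 0.1, 0.3]
finger_gap: 0.359
grasp_force: 0.0
```

Emit:
{"op": "step_arm", "data": {
  "motion": [
    [[0,0,0,0,0,0,5],[0,0,0,0,0,0,5],[0,0,0,0,0,0,5],[0,0,0,0,0,0,5],[0,0,-30,0,0,0,5],[0,0,-70,0,0,0,5],[0,0,-115,0,0,0,5],[0,0,-160,0,0,0,5],[0,0,-185,0,0,0,5],[0,0,-185,0,0,0,5]]
  ],
  "grip_force": 40
}}

```text
clock: 5.0
position: [457.4, 185.1, 313.5]
eef_rot: [[0.887, 0.462, 0.008], [0.462, -0.887, 0.001], [0.007, 0.002, -1.0]]
force: [0.0, 0.5, -2.7]
finger_gap: 0.188
grasp_force: 39.9
```

```bash
python3 - <<'E'
from h import *
s=env.observe();print(s["finger_gap"]*94,s["grasp_force"],s["force"])
go((556,-185,310),0.743);go((556,-185,310),0.48)
E
```

```text
17.711829582662872 39.93545651435852 [ 0.01619238  0.49242614 -2.66532354]
pos [457.4 185.1 313.5] move [-83.4 373.8   3.8] [ 0.003 -0.007 -0.263] yaw 0.48 t 5.0
pos [457.4 185.1 313.5] move [-83.4 373.8   3.8] [ 0.002 -0.007 -0.   ] yaw 0.48 t 5.0
```

Emit:
{"op": "step_arm", "data": {
  "motion": [
    [[-9,40,0,0,0,-0.03,5],[-18,80,0,0,0,-0.06,5],[-27,120,0,0,0,-0.09,5],[-36,160,0,0,0,-0.12,5],[-45,200,0,0,0,-0.15,5],[-54,240,0,0,0,-0.18,5],[-63,280,0,0,0,-0.21,5],[-71,320,0,0,0,-0.24,5],[-79,355,0,0,0,-0.26,5],[-83,374,0,0,0,-0.26,5]]
  ]
}}

```text
clock: 6.0
position: [553.9, -187.3, 305.8]
eef_rot: [[0.74, 0.672, -0.005], [0.672, -0.74, 0.002], [-0.002, -0.005, -1.0]]
force: [-0.1, -0.2, -3.8]
finger_gap: 0.191
grasp_force: 39.9
```

Emit:
{"op": "step_arm", "data": {
  "motion": [
    [[0,0,0,0,0,0,5],[0,0,0,0,0,0,5]]
  ]
}}

```text
clock: 6.2
position: [554.2, -184.4, 307.7]
eef_rot: [[0.739, 0.674, -0.002], [0.674, -0.739, 0.002], [-0.0, -0.003, -1.0]]
force: [0.2, 0.2, -2.6]
finger_gap: 0.19
grasp_force: 39.9
```

```bash
python3 - <<'E'
from h import *
import pickle
go((556,-185,272),0.743);s=env.observe();print(s["force"],s["moment"])
out=[]
for n in("top","scene"):
    c=cam(n);pickle.dump(c,open(n+"1.pkl","wb"))
    p=proj(c,(556,-185,190));x,y=p.astype(int)-[50,75];out.append(cv2.resize(c[0][y:y+150,x:x+100],(400,600),interpolation=cv2.INTER_CUBIC));print(n,x,y,p)
cv2.imwrite("pics/over.png",np.hstack(out))
E
```

```text
pos [ 554.2 -184.4  307.7] move [ 1.   1.8 35.7] [-0.003  0.    -0.003] yaw 0.74 t 6.2
[ 0.20966196  0.15240917 -2.64805588] [0.00756511 0.03388161 0.01513161]
top 298 129 [348.42622879 204.070944  ]
scene 197 159 [247.06797891 234.19850896]
```

View pics/over.png

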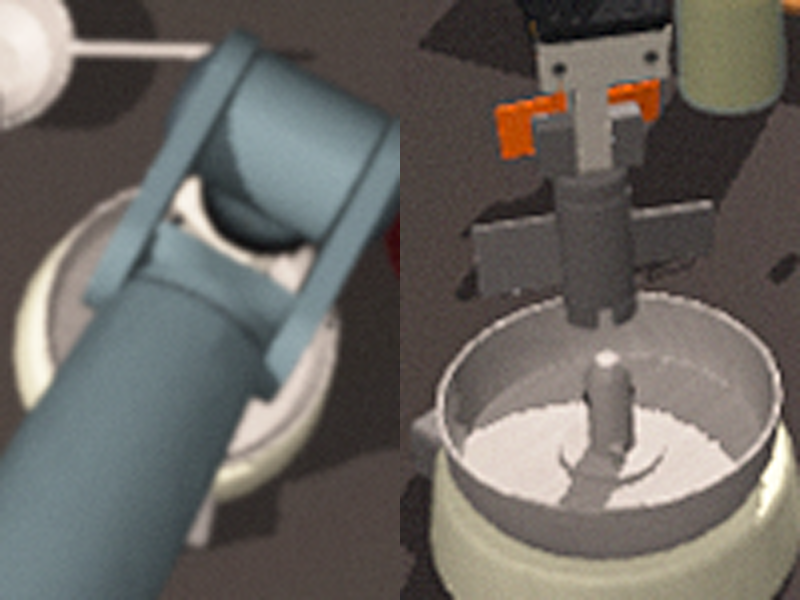

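The scene crop shows the sleeve mouth at (600,318) hanging just above the spigot tip at (606,360), offset about 2 mm to the left. I correct for that and lower slowly.

Emit:
{"op": "step_arm", "data": {
  "motion": [
    [[1,1,15,0,0,0,5],[2,2,28,0,0,0,5],[2,2,32,0,0,0,5],[2,2,35,0,0,0,5],[2,2,38,0,0,0,5],[2,2,41,0,0,0,5],[2,2,44,0,0,0,5],[2,2,47,0,0,0,5],[2,2,49,0,0,0,5],[2,2,49,0,0,0,5]]
  ]
}}

```text
clock: 7.3
position: [557.4, -185.4, 260.1]
eef_rot: [[0.739, 0.674, -0.0], [0.674, -0.739, 0.0], [-0.0, -0.001, -1.0]]
force: [0.2, 0.1, -3.1]
finger_gap: 0.189
grasp_force: 39.9
```

Emit:
{"op": "step_arm", "data": {
  "motion": [
    [[0,0,2,0,0,0,5],[0,0,4,0,0,0,5],[0,0,6,0,0,0,5],[0,0,8,0,0,0,5],[0,0,10,0,0,0,5],[0,0,10,0,0,0,5]]
  ]
}}

```text
clock: 7.9
position: [557.4, -185.4, 250.0]
eef_rot: [[0.739, 0.674, -0.001], [0.674, -0.739, 0.0], [-0.0, -0.001, -1.0]]
force: [-0.6, -0.6, -2.7]
finger_gap: 0.19
grasp_force: 39.9
```

Emit:
{"op": "step_arm", "data": {
  "motion": [
    [[0,0,3,0,0,0,5],[0,0,6,0,0,0,5],[0,0,9,0,0,0,5],[0,0,12,0,0,0,5],[0,0,15,0,0,0,5],[0,0,18,0,0,0,5],[0,0,21,0,0,0,5],[0,0,24,0,0,0,5],[0,0,27,0,0,0,5],[0,0,27,0,0,0,5]]
  ]
}}

```text
clock: 8.9
position: [557.7, -185.6, 223.1]
eef_rot: [[0.739, 0.674, 0.001], [0.674, -0.739, -0.0], [0.0, 0.001, -1.0]]
force: [2.3, -1.7, -4.6]
finger_gap: 0.19
grasp_force: 39.9
```

```bash
python3 - <<'E'
from h import *
s=env.observe();print(s["force"],s["moment"],s["position"])
E
```

```text
[ 2.3041387 -1.6974173 -4.6105782] [-0.36491853 -0.459935   -0.03485784] [ 557.74571358 -185.6419011   223.06224734]
```

Emit:
{"op": "step_arm", "data": {
  "motion": [
    [[0,0,2,0,0,0,5],[0,0,4,0,0,0,5],[0,0,6,0,0,0,5],[0,0,8,0,0,0,5],[0,0,8,0,0,0,5]]
  ]
}}

```text
clock: 9.4
position: [557.6, -185.4, 214.9]
eef_rot: [[0.739, 0.674, 0.0], [0.674, -0.739, 0.0], [0.0, -0.0, -1.0]]
force: [0.5, 0.4, -2.9]
finger_gap: 0.188
grasp_force: 39.9
```

Emit:
{"op": "step_arm", "data": {
  "motion": [
    [[0,0,1,0,0,0,5],[0,0,2,0,0,0,5],[0,0,3,0,0,0,5],[0,0,3,0,0,0,5]]
  ]
}}

```text
clock: 9.8
position: [557.5, -185.4, 212.2]
eef_rot: [[0.739, 0.674, -0.0], [0.674, -0.739, 0.0], [0.0, -0.0, -1.0]]
force: [0.8, -0.7, -1.1]
finger_gap: 0.189
grasp_force: 39.9
```

Emit:
{"op": "step_arm", "data": {
  "motion": [
    [[0,0,1,0,0,0,5],[0,0,2,0,0,0,5],[0,0,2,0,0,0,5]]
  ]
}}

```text
clock: 10.1
position: [557.5, -185.4, 210.2]
eef_rot: [[0.739, 0.674, -0.0], [0.674, -0.739, 0.0], [0.0, -0.0, -1.0]]
force: [0.8, 1.2, -1.7]
finger_gap: 0.188
grasp_force: 39.9
```

Emit:
{"op": "step_arm", "data": {
  "motion": [
    [[0,0,1,0,0,0,5],[0,0,2,0,0,0,5],[0,0,2,0,0,0,5]]
  ]
}}

```text
clock: 10.4
position: [557.5, -185.4, 208.2]
eef_rot: [[0.739, 0.674, -0.0], [0.674, -0.739, 0.0], [0.0, -0.0, -1.0]]
force: [0.7, 0.5, -1.2]
finger_gap: 0.191
grasp_force: 39.9
```

Emit:
{"op": "step_arm", "data": {
  "motion": [
    [[0,0,1,0,0,0,5],[0,0,2,0,0,0,5],[0,0,2,0,0,0,5]]
  ]
}}

```text
clock: 10.7
position: [557.5, -185.5, 206.2]
eef_rot: [[0.739, 0.674, -0.0], [0.674, -0.739, 0.0], [0.0, -0.0, -1.0]]
force: [1.0, -0.0, -2.1]
finger_gap: 0.187
grasp_force: 39.9
```

Emit:
{"op": "step_arm", "data": {
  "motion": [
    [[0,0,1,0,0,0,5],[0,0,2,0,0,0,5],[0,0,3,0,0,0,5],[0,0,3,0,0,0,5]]
  ]
}}

```text
clock: 11.1
position: [557.5, -185.5, 203.1]
eef_rot: [[0.739, 0.674, -0.0], [0.674, -0.739, 0.0], [0.0, -0.0, -1.0]]
force: [1.4, -0.1, -2.8]
finger_gap: 0.19
grasp_force: 39.9
```

Emit:
{"op": "step_arm", "data": {
  "motion": [
    [[0,0,1,0,0,0,5],[0,0,1,0,0,0,5]]
  ]
}}

```text
clock: 11.3
position: [557.5, -185.4, 202.2]
eef_rot: [[0.739, 0.674, -0.0], [0.674, -0.739, 0.0], [0.0, -0.0, -1.0]]
force: [1.8, -0.1, -1.7]
finger_gap: 0.19
grasp_force: 39.9
```

Emit:
{"op": "step_arm", "data": {
  "motion": [
    [[0,0,1,0,0,0,5],[0,0,1,0,0,0,5]]
  ]
}}

```text
clock: 11.5
position: [557.5, -185.4, 201.2]
eef_rot: [[0.739, 0.674, -0.0], [0.674, -0.739, 0.0], [-0.0, -0.0, -1.0]]
force: [1.5, 0.6, -1.3]
finger_gap: 0.191
grasp_force: 39.9
```

Emit:
{"op": "step_arm", "data": {
  "motion": [
    [[0,0,1,0,0,0,5],[0,0,1,0,0,0,5]]
  ]
}}

```text
clock: 11.7
position: [557.6, -185.5, 200.4]
eef_rot: [[0.739, 0.674, 0.0], [0.674, -0.739, 0.0], [0.0, 0.0, -1.0]]
force: [1.8, -0.6, -1.2]
finger_gap: 0.189
grasp_force: 39.9
```

Emit:
{"op": "step_arm", "data": {
  "motion": [
    [[0,0,1,0,0,0,5],[0,0,1,0,0,0,5]]
  ]
}}

```text
clock: 11.9
position: [557.7, -185.5, 200.4]
eef_rot: [[0.739, 0.674, 0.0], [0.674, -0.739, -0.0], [0.0, 0.0, -1.0]]
force: [-0.9, 1.2, 4.5]
finger_gap: 0.19
grasp_force: 39.9
```

Emit:
{"op": "step_arm", "data": {
  "motion": [
    [[0,0,1,0,0,0,5]]
  ]
}}

```text
clock: 12.0
position: [557.8, -185.5, 200.4]
eef_rot: [[0.738, 0.674, 0.0], [0.674, -0.738, -0.0], [0.0, 0.0, -1.0]]
force: [-3.3, 3.1, 12.3]
finger_gap: 0.19
grasp_force: 39.9
```

```bash
python3 - <<'E'
from h import *
s=env.observe();print(s["force"],s["moment"],s["position"])
c=cam("scene");p=proj(c,(556,-185,140));x,y=p.astype(int)-[60,50]
w=cam("wrist")
cv2.imwrite("pics/in.png",np.hstack([cv2.resize(c[0][y:y+90,x:x+120],(400,300),interpolation=cv2.INTER_CUBIC),cv2.resize(w[0],(400,300))]))
E
```

```text
[-3.32116149  3.05137388 12.28960983] [ 0.76733141  0.92372952 -0.01041844] [ 557.79707691 -185.50496353  200.35401521]
```

View pics/in.png

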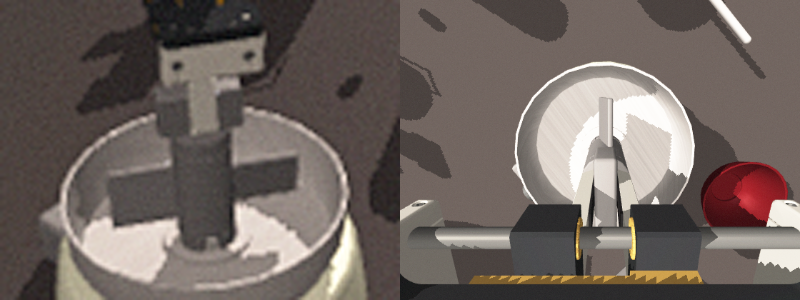

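The contact is firm at TCP z = 200.4, which matches home (76 + 124.6), and the picture shows the sleeve foot down on the seat ring. Next I relax the push, release and retreat.

Emit:
{"op": "step_arm", "data": {
  "motion": [
    [[0,0,-1.5,0,0,0,5],[0,0,-1.5,0,0,0,40],[0,0,-1.5,0,0,0,94],[0,0,-1.5,0,0,0,94],[0,0,-1.5,0,0,0,94],[0,0,-1.5,0,0,0,94],[0,0,-1.5,0,0,0,94],[0,0,-1.5,0,0,0,94]]
  ]
}}

```text
clock: 12.9
position: [557.2, -185.2, 199.3]
eef_rot: [[0.739, 0.674, -0.001], [0.674, -0.739, 0.001], [-0.0, -0.001, -1.0]]
force: [-0.3, -0.7, 0.6]
finger_gap: 0.747
grasp_force: 0.0
```

Emit:
{"op": "step_arm", "data": {
  "motion": [
    [[0,0,-10,0,0,0,94],[0,0,-35,0,0,0,94],[0,0,-70,0,0,0,94],[0,0,-100,0,0,0,94],[0,0,-120,0,0,0,94],[0,0,-120,0,0,0,94],[0,0,-120,0,0,0,94]]
  ]
}}

```text
clock: 13.6
position: [557.5, -185.4, 319.8]
eef_rot: [[0.739, 0.674, 0.0], [0.674, -0.739, -0.0], [0.0, 0.0, -1.0]]
force: [-0.4, 0.5, -0.7]
finger_gap: 0.994
grasp_force: 0.0
```

```bash
python3 - <<'E'
from h import *
c=cam("scene");p=proj(c,(556,-185,140));x,y=p.astype(int)-[60,50]
w=cam("wrist");print(proj(w,(556.2,-185.2,216)),proj(c,(556.2,-185.2,216)),proj(c,(556.2,-185.2,76)),x,y)
cv2.imwrite("pics/end.png",np.hstack([cv2.resize(c[0][y:y+90,x:x+120],(400,300),interpolation=cv2.INTER_CUBIC),cv2.resize(w[0],(400,300))]))
E
```

```text
[287.00960988 215.1803227 ] [246.50342961 225.68937783] [249.51019273 269.43432452] 188 200
```

View pics/end.png

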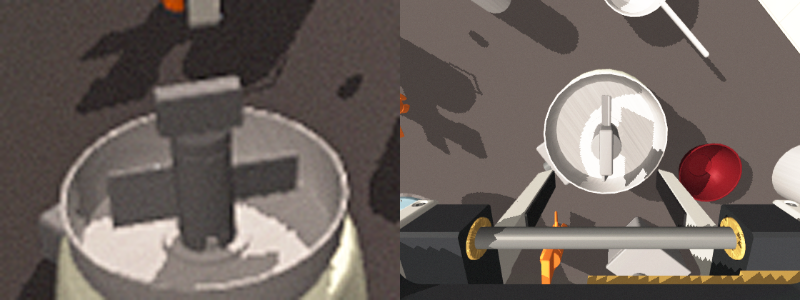

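The paddle stands upright and free of the fingers. Its bar top is at scene (247.4,226.4), against (246.5,225.7) predicted for home, so I hand in.

```bash
python3 -c "
from plant import env
print(env.hand_in())"
```

```text
the job is handed in; nothing more can be done
None
```

The grey paddle is fitted on the drive spigot, fully home on its seat, upright and released. It took about 14 s, contact stayed near 12 N, and the job is handed in; the judge returned no verdict.

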